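# Clamp a stick in the routing jig with its draw latch

## Robot

A 6-joint arm with a two-finger parallel gripper is mounted at the origin on a cart in front of the work surface, level with it; the furniture and walls round the work are solid. World frame = base frame: x ahead of the robot, y to its left, z up, the work surface at z = 0. Lengths are in m, angles in rad, forces in N, time in s.
With the tool pointing down it reaches from about 0.375 to 0.975 m from the base axis. Payload 3.8 kg.
Tool frame: the origin (TCP) lies midway between the tips of the shut fingers; the grasp point (between the pads) lies 19 mm behind it; x points along the fingers, y is the direction in which the jaws open and shut, and the axes are right-handed (so a half turn about x gives the same grasp; the last joint's range is limited). The gripper opens to 88 mm and grips with 3 to 60 N. Pads are 18 mm wide; open, the fingers measure 123 mm over their backs; the gripper's body (75 mm by 187 mm) begins 45 mm behind the grasp point.
Start: joints at [1.255, 0.264, 1.604, -0, 1.274, -0.037], TCP at [0.186, 0.649, 0.239] pointing down, gripper open.
Joint ranges: [-2.63, 2.63], [-0.94, 2.18], [0.31, 2.57], [-1.31, 4.45], [0, 2.66], [-2.55, 2.55]. Speed limits (rad/s): [2.57, 2.57, 3.14, 3.14, 3.14, 3.14].

## Interface

Orientations are given as a rotation vector (axis times angle).
In Python, from cell import manip, inverse_kinematics, cams, order gives the robot as it stands. Calls block until the motion is done:
- manip.move_pose(position, orientation): joint-space move of the TCP to a pose.
- manip.move_linear(position, rate=0.15, rot=None): straight line of the TCP; rot=None keeps the orientation; rate is the mean speed in m/s.
- manip.set_joints(angles): joint-space move.
- manip.set_gripper(opening, force=None): finger opening in m; force is the grip in N (None keeps the last); returns when the fingers have stopped.
- manip.dwell(seconds).
- inverse_kinematics(position, orientation): joint angles nearest the present ones, or None.
- manip.state(): the state.
- cams.capture(name): name is "side" or "top"; returns a dict with "image" (480x640x3 uint8, blue, green, red), "z_map" (480x640 float32, m along the optical axis (not along the pixel's ray), 0 where there is no reading), "intrinsics" (3x3 intrinsics, pixels), "position" and "orientation" of the camera in the world. Camera axes: x right, y down, z forward; pixel columns grow to the right and rows downward; lengths in m; the calibration is good to about 2 mm. A picture is of the moment at which its call begins.
A pose or a line that the arm cannot do raises manip.IKError and nothing moves.
- order.close_job(): hands the job in, once; it reports no verdict.
The state is a dict: "clock": time; "joint_pos": joint angles; "joint_velocities": joint speeds; "tau": joint torques, N m; "tool_pos": TCP position; "tcp_rot": TCP orientation; "contact_force": force on the tool from outside, world axes, zero at the start; "moment": the same for the moment, N m; "gripper_width": finger opening in m.
Only numpy, scipy, OpenCV 4.12 (cv2) and the standard library are available. Lean on these libraries where they do the work, as an engineer would, in place of code of your own. Each camera call takes 0.05 s, during which the arm holds its last target.

## Task

A pine stick lies loose in the small clamping jig that is bolted to the worktop. Push the jig's sliding jaw up firmly until the stick is squeezed square between the jaw and the fixed block, swing the latch's loop over and hook its bar behind the keeper on the jaw, then press the lever down past centre and firmly home onto its rubber stop, so that the stick stays clamped. Work by feel: push the jaw and the lever home with about 1.5 kg, never much over 2.5 kg, and leave everything else on the worktop alone.

Things in the scene. Friction and masses are not known exactly. Their poses are not given: they have to be found in the camera images.
- lever_axle (a point): Centre of the lever's axle, 75 mm above the worktop, on a plywood jig 124 x 235 x 18 mm. Axes are the jig's: z up, y = clamping direction, from latch to sliding jaw, x across. A fixed wooden block (60 mm wide, y -45 to 8 mm from here, top 12 mm below here) carries the latch; the clamping face of its facing is at y = 16 mm, packed out 1 mm more or less from run to run. Bolt heads are 9 mm high.
- lever (a joint): Angle of the lever (rad): at 0 the handle leans 4 degrees from upright towards the jaw; grows as it is pressed over away from the jaw (to -y) and down; open stop at -0.1. Stays where left (0.05 N m). Loop hooked: slack to 0.6-1.0, then loads up (4 to 12 N at the handle, 52 mm out), passes dead centre near 1.53 and lies on the rubber stop at 1.6 to 1.82, as that is set; past centre the load holds it.
- handle_face (a point): On the pressing face of the lever, mid-width, 52 mm from the axle; this face looks at the jaw when the lever is up, and upwards when it is down. Steel strip 22 mm wide, 4 mm thick with a red inlay; its last 13 mm (62 to 76 mm from the axle) is bent 26 degrees towards the pressing face. Lying flat, it overhangs the back of the fixed block.
- stop_post: Insert of the lever's rubber-tipped stop screw in the top of the fixed block, 10 mm wide, 36 mm behind the axle; origin at the block's top. The screw's tip stands 3.5 to 11 mm above it, set differently in every run and not measured.
- loop: The latch's loop, a U of 7 mm round aluminium bar; origin on its hinge pin, which goes through the lever 16 mm from the axle. y points from the pin along the two arms (44 mm apart, 51 mm over the outside), x along pin and bar. Swings freely. At the start it is thrown back over the fixed block, away from the jaw; swung over to the jaw it passes outside the lever, which may be drawn along a little.
- loop_bar (a point): Centre of the loop's cross bar, 95 mm from its hinge pin. At the start it overhangs behind the fixed block, about 48 mm above the worktop, with nothing beside it or close below: the loop can be pinched across both arms (51 mm) just short of the bar.
- keeper: Steel hook screwed on the jaw's top, 18 mm wide; origin at the centre of its base plate's underside, 63 mm above the worktop. A post 11 mm high above a 3 mm plate with a lip on top that juts 7 mm away from the latch (+y); lip top 15.5 mm above the origin. The jaw's top part is 34 mm wide and goes between the loop's arms; beside it the jaw is stepped 22 mm lower.
- keeper_seat (a point): Where the centre of the loop's bar sits when hooked, 6.5 mm above the keeper's base: against the post (face 3.5 mm from here towards the latch) and under the lip (underside 6 mm above, ending 4 mm beyond here). The bar must come down beyond the lip, its centre 8 to 14 mm beyond this point (+y), onto the plate; pulling on the lever then draws it in under the lip. Axes as the jig's.
- jaw (a joint): Opening of the sliding jaw (m): 0 when its pad just touches a stick lying on a facing of mean thickness, grows as it slides away from the fixed block, to 0.031; 2.5 N of friction. Pushed up by hand it ends between -0.002 and 0.002, as the facing is packed; latched 1 to 4 mm farther in. Runs between rails 10 mm high.
- pad: The jaw's clamping plate, 80 x 4 x 34 mm, on rubber that gives 1 mm per 20 N, at most 5.8 mm; origin at the middle of the lower edge of the face that meets the stick, 18.5 mm above the worktop. Axes as the jig's.
- jaw_back (a point): On the upright back face of the jaw's narrow part (34 mm wide), away from the latch, 48 mm above the worktop, 15 mm below the jaw's top: push here towards the latch (-y). Axes as the jig's. Behind it the board is free for 10 mm or more, then comes the worktop, 18 mm lower.
- stick_center (a point): Centre of the pine stick, 38 x 140 x 38 mm, its own y axis lengthways; it lies on the jig's board across the jig, between facing and pad, loose and a little askew at the start.
- tape_measure: Yellow tape measure, 64 x 94 x 37 mm, origin at the centre of its underside; a bystander.
- caliper: Steel caliper, 64 x 228 x 16 mm, origin at the centre of its underside; a bystander.
- push_stick: Wooden push stick, 57 x 247 x 12 mm, origin at the centre of its underside; a bystander.
- pencil: Red pencil, 14 x 164 x 8 mm, origin at the centre of its underside; a bystander.
- tape_roll: Small roll of dark tape, 53 x 51 x 19 mm, origin at the centre of its underside; a bystander.
- hex_keys: Red folding hex key set, 34 x 95 x 24 mm, origin at the centre of its underside; a bystander.

How it is judged:
By the outcome, as a careful person would: the job done as asked, in the order asked, and still so for the second after the job is handed in, with the robot touching nothing.
It also fails if it takes over 67 s, if anything falls off the work surface, if the arm or the gripper's body presses on something with over 40 N, if the wrist force passes 120 N, or if a joint passes its speed limit or range.

## Working session

There is one attempt and no reset: what is moved stays moved. The work goes in short steps, each a Python script; the robot and the scene stay as the last script left them, time stands still between calls to the robot, and variables do not carry over. Pictures are saved under pics/ and viewed, and the job is handed in when it is done.

```bash
ls; mkdir -p pics
python3 - <<'E'
from cell import manip, cams
import cv2, numpy as np
s=manip.state(); print({k:np.round(v,3) for k,v in s.items()})
for n in("side","top"):
    c=cams.capture(n); cv2.imwrite(f"pics/{n}0.png",c["image"]); np.savez(f"/tmp/{n}0.npz",**c)
    print(n,c["intrinsics"],c["position"],c["orientation"],np.mean(c["z_map"]>0))
E
```

```text
pics
{'clock': np.float64(0.0), 'joint_pos': array([ 1.255,  0.265,  1.605,  0.   ,  1.274, -0.037]), 'joint_velocities': array([-0.001, -0.   , -0.002, -0.   , -0.001,  0.001]), 'tau': array([ 2.0000e-03, -5.0211e+01, -3.5687e+01,  7.3000e-02,  2.9000e-02,
       -0.0000e+00]), 'tool_pos': array([0.186, 0.648, 0.237]), 'tcp_rot': array([ 0.217,  1.56 , -0.221]), 'contact_force': array([ 0.646,  0.596, -0.462]), 'moment': array([ 0.006, -0.031, -0.011]), 'gripper_width': np.float64(0.088)}
side [[613.23212592   0.         303.66225501]
 [  0.         613.23212592 245.11744958]
 [  0.           0.           1.        ]] [0.21714643 1.44814837 0.91116439] [-0.35640459  2.6070484  -1.51474733] 0.9305859375
top [[440.82125495   0.         322.7631214 ]
 [  0.         440.82125495 237.24163229]
 [  0.           0.           1.        ]] [0.42823102 0.12528451 1.21370001] [-2.13880096  2.17771663 -0.09733007] 0.99599609375
```

View pics/side0.png

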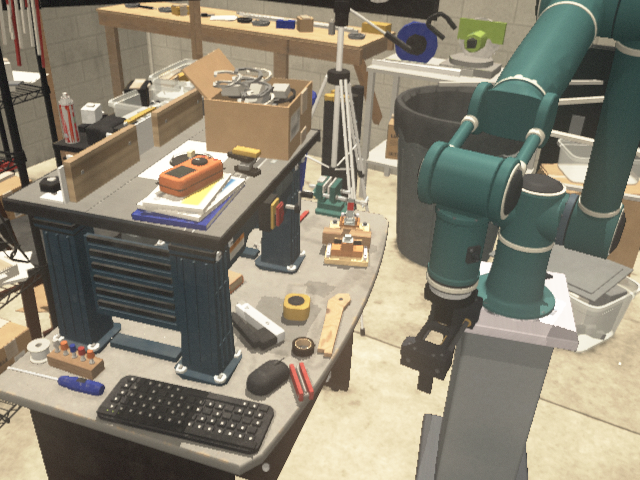

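View pics/top0.png

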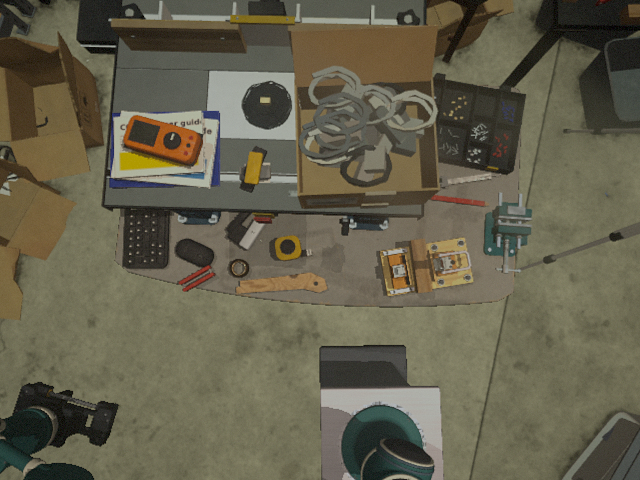

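Top view: the jig spans about (378-472, 235-298), with the latch on the left or right end still to be decided. A raised shelf with a box stands behind it. In the side view the jig is at about (348,240). I'll zoom in on both.

```bash
cat > h.py <<'E'
import numpy as np, cv2
from scipy.spatial.transform import Rotation as Ro
def load(n): return dict(np.load(f"/tmp/{n}.npz"))
def ray(c,u,v):
    K=c["intrinsics"]; R=Ro.from_rotvec(c["orientation"]).as_matrix()
    d=R@np.array([(u-K[0,2])/K[0,0],(v-K[1,2])/K[1,1],1.0]); return c["position"],d
def onz(c,u,v,z):
    p,d=ray(c,u,v); return p+d*(z-p[2])/d[2]
def dep(c,u,v):
    p,d=ray(c,u,v); return p+d*c["z_map"][int(v),int(u)]
def proj(c,P):
    R=Ro.from_rotvec(c["orientation"]).as_matrix(); q=R.T@(np.asarray(P)-c["position"]); K=c["intrinsics"]
    return K[0,0]*q[0]/q[2]+K[0,2],K[1,1]*q[1]/q[2]+K[1,2]
def tri(c1,uv1,c2,uv2):
    p1,d1=ray(c1,*uv1);p2,d2=ray(c2,*uv2)
    A=np.c_[d1,-d2]; t=np.linalg.lstsq(A,p2-p1,rcond=None)[0]
    a=p1+t[0]*d1;b=p2+t[1]*d2; return (a+b)/2,np.linalg.norm(a-b)
def cloud(c):
    K=c["intrinsics"]; R=Ro.from_rotvec(c["orientation"]).as_matrix(); z=c["z_map"]
    v,u=np.mgrid[0:480,0:640]; P=np.stack([(u-K[0,2])/K[0,0]*z,(v-K[1,2])/K[1,1]*z,z],-1)@R.T+c["position"]
    P[z==0]=np.nan; return P
def zoom(c,u0,v0,u1,v1,f,name):
    im=cv2.resize(c["image"][v0:v1,u0:u1],None,fx=f,fy=f,interpolation=cv2.INTER_CUBIC)
    for u in range(u0-u0%10+10,u1,10):
        cv2.putText(im,str(u),((u-u0)*f,8),0,.3,(255,255,255),1); cv2.line(im,((u-u0)*f,10),((u-u0)*f,14),(255,255,255),1)
    for v in range(v0-v0%10+10,v1,10):
        cv2.putText(im,str(v),(0,(v-v0)*f),0,.3,(255,255,255),1)
    cv2.imwrite(f"pics/{name}.png",im)
E
python3 - <<'E'
from h import *
t=load("top0");s=load("side0")
zoom(t,370,225,480,305,7,"top0z"); zoom(s,310,185,390,275,6,"side0z")
P=cloud(t)
for uv in [(250,250),(350,270),(500,285),(425,265),(385,265),(400,270),(465,245),(450,265)]: print(uv,dep(t,*uv).round(3),onz(t,*uv,0).round(3))
# shelf extents
sh=(P[...,2]>.15);
E
```

```text
(250, 250) [ 0.527  0.347 -0.002] [0.527 0.347 0.   ]
(350, 270) [ 0.467  0.071 -0.005] [0.467 0.072 0.   ]
(500, 285) [ 0.419 -0.335 -0.001] [ 0.419 -0.335  0.   ]
(425, 265) [ 0.475 -0.121  0.06 ] [ 0.477 -0.134  0.   ]
(385, 265) [ 0.478 -0.023  0.017] [ 0.479 -0.025  0.   ]
(400, 270) [ 0.462 -0.053  0.081] [ 0.465 -0.065  0.   ]
(465, 245) [ 0.528 -0.24   0.019] [ 0.53  -0.246  0.   ]
(450, 265) [ 0.473 -0.184  0.068] [ 0.476 -0.202  0.   ]
```

View pics/top0z.png

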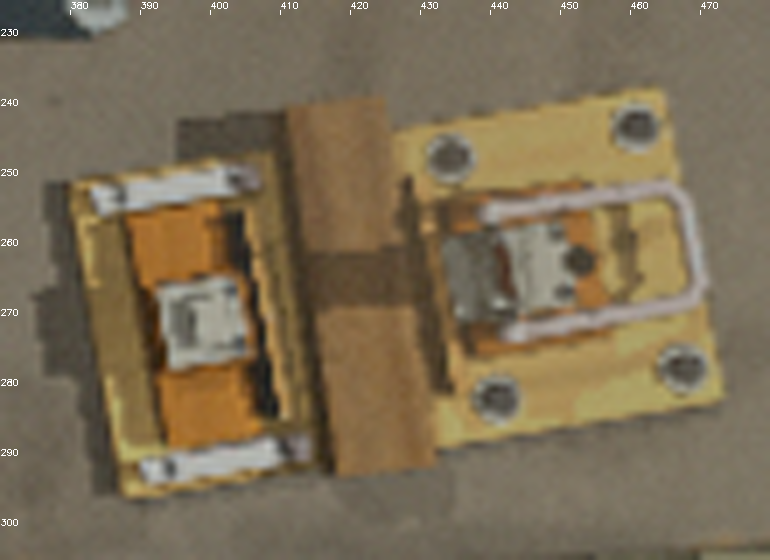

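View pics/side0z.png

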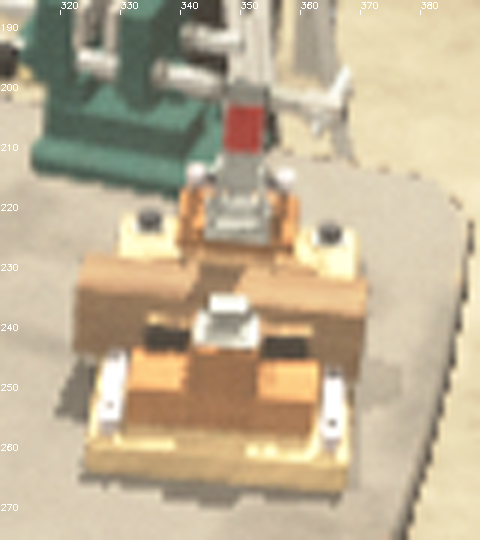

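Top view zoom: the jaw and keeper are on the left (keeper about (400,270)), the stick is at about (420,265), and the latch is on the right. The loop is thrown back with its bar at about (470,260), and the lever's pressing face is at about (437,264). Jig +y is therefore roughly world +y. Next I'll measure the jig frame.

Run:
```python
from h import *
t=load("top0");s=load("side0")
c=[onz(t,u,v,.018) for u,v in [(380,251.5),(387.3,296),(464.8,238.3),(473,282.3)]]
for x in c: print(x.round(4))
print("left",np.linalg.norm(c[0]-c[1]),"right",np.linalg.norm(c[2]-c[3]),"len",np.linalg.norm(c[0]-c[2]),np.linalg.norm(c[1]-c[3]))
for a,b in ((0,2),(1,3)):
    d=c[a]-c[b]; print("ydir angle",np.degrees(np.arctan2(-d[0],d[1])))
for a,b in ((1,0),(3,2)):
    d=c[b]-c[a]; print("xdir angle",np.degrees(np.arctan2(d[1],d[0])))
b=[onz(t,u,v,.027) for u,v in [(433.8,248),(460,243.5),(440.2,282.5),(466.5,278)]]
for x in b: print("bolt",x.round(4))
d=b[0]-b[1];print(np.degrees(np.arctan2(-d[0],d[1])));d=b[2]-b[3];print(np.degrees(np.arctan2(-d[0],d[1])))
# loop mask, bright low-sat
im=t["image"];hsv=cv2.cvtColor(im,cv2.COLOR_BGR2HSV)
P=cloud(t)
np.set_printoptions(linewidth=250,precision=0,suppress=True)
print((P[238:298:2,376:476:3,2]*1000).round(0))
```

```text
[ 0.5151 -0.0101  0.018 ]
[ 0.3951 -0.026   0.018 ]
[ 0.5467 -0.2407  0.018 ]
[ 0.4277 -0.2565  0.018 ]
left 0.12101722188466857 right 0.12004329686573777 len 0.2327134549995349 0.23279218662670242
ydir angle 7.814435628948754
ydir angle 8.054055021439623
xdir angle 7.522563881677469
xdir angle 7.55680264640261
bolt [ 0.5212 -0.1537  0.027 ]
bolt [ 0.532  -0.2244  0.027 ]
bolt [ 0.4287 -0.1666  0.027 ]
bolt [ 0.4394 -0.237   0.027 ]
8.712404761100345
8.6744711455217
[[ 2.  3.  3. ... -2. -6. -4.]
 [-2. -5.  3. ... -0.  1. -4.]
 [ 1. -4. -2. ... -0. -1. -0.]
 ...
 [-2.  1. -0. ... -1. -2.  3.]
 [-2. -1. -0. ...  2.  2.  1.]
 [ 4. -3. -1. ... -3. -1.  0.]]
```

Run:
```python
from h import *
t=load("top0")
zoom(t,425,233,478,293,11,"t_r"); zoom(t,374,240,432,300,11,"t_l")
np.set_printoptions(linewidth=250,precision=0,suppress=True,threshold=100000)
P=cloud(t)
print((P[240:298:3,378:476:3,2]*1000).astype(int))
# obstacles above jig zone
m=(P[...,2]>.12)&(P[...,1]<.15)&(P[...,1]>-.4)&(P[...,0]<.75)&(P[...,0]>.35)
print(m.sum(), np.nanpercentile(P[m],[0,1,5,50,100],axis=0).round(3) if m.sum() else '')
for v in range(195,240,4): print(v,[dep(t,u,v).round(3).tolist() for u in (380,420,460)])
```

```text
[[                   0                    1                    1                   -2                   -1                    3                    1                    0                    0                   -2                   -1
                    56                   57                   55                   53                   54                   -1                   -2                   -2                   -1                   -2                   -2
                    -2                   17                   23                   16                   16                   22                   19                    0                    0                    3                    0]
 [                   0                    0                    4                    0                   -3                    3                    1                    1                   -3                   -2                   14
                    54                   56                   54                   58                   54                   -1                   18                   
[... 13257 characters left out ...]
7], [0.636, -0.237, 0.0]]
211 [[0.567, 0.028, 0.376], [0.565, -0.048, 0.377], [0.625, -0.238, -0.004]]
215 [[0.559, 0.028, 0.377], [0.558, -0.048, 0.375], [0.613, -0.236, 0.003]]
219 [[0.591, -0.002, 0.11], [0.605, -0.126, -0.003], [0.602, -0.235, 0.001]]
223 [[0.591, -0.01, 0.036], [0.593, -0.125, -0.001], [0.591, -0.234, 0.003]]
227 [[0.582, -0.012, 0.016], [0.582, -0.124, 0.001], [0.58, -0.235, -0.0]]
231 [[0.573, -0.014, 0.001], [0.571, -0.125, -0.003], [0.569, -0.234, 0.001]]
235 [[0.562, -0.014, -0.003], [0.56, -0.124, 0.001], [0.558, -0.234, -0.003]]
239 [[0.551, -0.013, 0.001], [0.544, -0.113, 0.052], [0.545, -0.228, 0.018]]<stdin>:6: RuntimeWarning: invalid value encountered in cast
```

View pics/t_r.png

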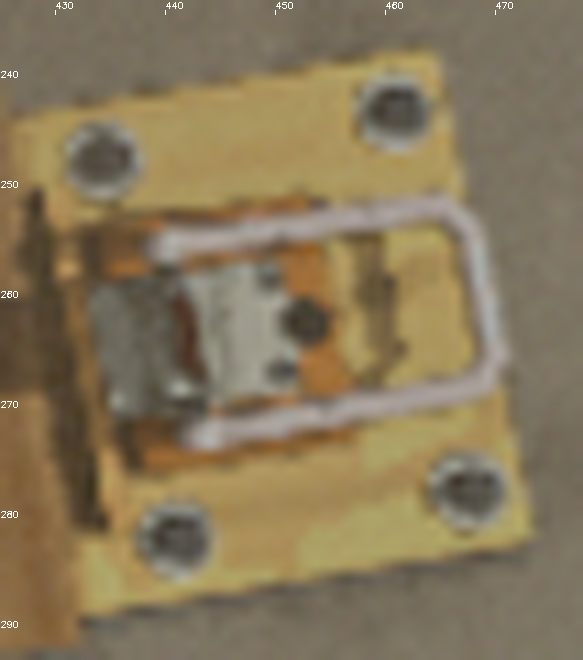

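View pics/t_l.png

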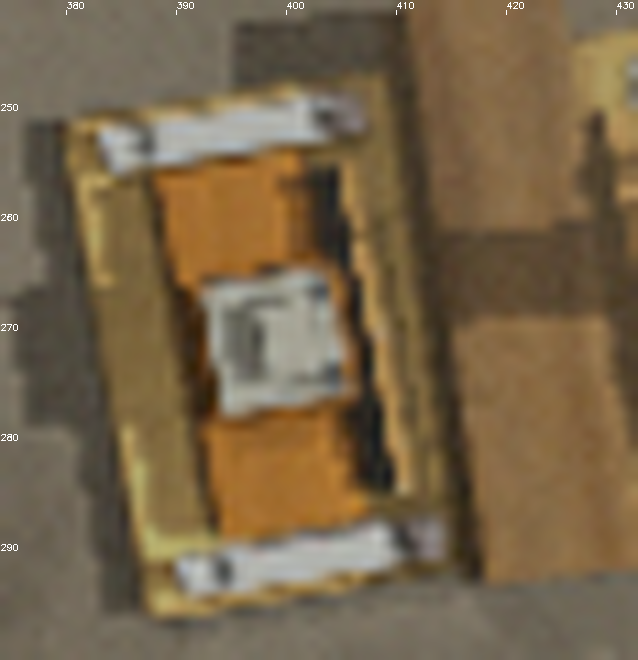

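Zoom: bar centreline at about (468.8,260.3), arm ends at the pin about (440,255.5) and (443,273), keeper plate outline (392-405,265-278) with its lip at about (395.5,271), jaw back edge at about (388-393,255-290), and jig bolts at the corners. The shelf front edge is at x≈0.556, z≈0.376, so the wrist must stay clear of it.

```bash
cat > meas.py <<'E'
from h import *
t=load("top0");s=load("side0")
yaw=np.radians(8.0); ex=np.array([np.cos(yaw),np.sin(yaw),0]); ey=np.array([-np.sin(yaw),np.cos(yaw),0])
C=np.mean([onz(t,u,v,.018) for u,v in [(380,251.5),(387.3,296),(464.8,238.3),(473,282.3)]],0)
def J(P): d=np.asarray(P)-C; return np.array([d@ex*1000,d@ey*1000,P[2]*1000]).round(1)
if __name__=="__main__":
    print("C",C)
    def pr(n,u,v,z): print(n,J(onz(t,u,v,z)))
    for n,u,v,z in [("bar mid",468.8,260.3,.048),("armU@bar",465,252.3,.050),("armL@bar",469,268.5,.050),("pinU",440,255.5,.091),("pinL",443.2,272.8,.091),
      ("bolt",433.8,247.8,.027),("bolt",460.8,243.2,.027),("bolt",441,282,.027),("bolt",467.5,277.8,.027),
      ("stop",452.5,262.3,.07),("keeper UL",392.5,266.3,.066),("keeper LL",394.5,278,.066),("keeper LR",405.5,275.5,.066),("keeper UR",404,264.8,.066),
      ("lip?",395,271.5,.0785),("jaw back U",387.8,256,.041),("jaw back L",393.3,289.7,.041),("jawback mid top", 391.3,271.5,.063),
      ("blk facing",430.5,254,.063),("blk back U",454.5,252,.063),("blk back L",457.5,274.5,.063),
      ("stick UR",424.5,239,.056),("stick UL",410.5,241,.056),("stick LR",432,291.5,.056),("stick LL",418,293,.056)]: pr(n,u,v,z)
E
python3 meas.py
python3 - <<'E'
from h import *
s=load("side0"); zoom(s,318,190,378,272,7,"s_z"); 
im=s["image"]; hsv=cv2.cvtColor(im,cv2.COLOR_BGR2HSV)
m=((hsv[...,0]<8)|(hsv[...,0]>172))&(hsv[...,1]>120)&(hsv[...,2]>80); m[:190]=0;m[230:]=0;m[:,:330]=0;m[:,370:]=0
v,u=np.nonzero(m);print(u.mean(),v.mean(),u.min(),u.max(),v.min(),v.max())
E
```

```text
C [ 0.47115555 -0.13330148  0.018     ]
bar mid [  -0.6 -106.6   48. ]
armU@bar [  21.7 -100.2   50. ]
armL@bar [ -21.8 -102.4   50. ]
pinU [ 22.6 -23.6  91. ]
pinL [-21.7 -23.5  91. ]
bolt [ 47.2 -27.3  27. ]
bolt [  48.1 -100.9   27. ]
bolt [-45.7 -29.4  27. ]
bolt [ -45.8 -101.    27. ]
stop [  0.8 -57.4  70. ]
keeper UL [14.9 96.3 66. ]
keeper LL [-15.6  96.4  66. ]
keeper LR [-13.7  67.3  66. ]
keeper UR [14.1 66.3 66. ]
lip? [ 0.6 94.1 78.5]
jaw back U [ 44.3 100.3  41. ]
jaw back L [-45.6 101.3  41. ]
jawback mid top [  2.2 101.3  63. ]
blk facing [31.  -7.1 63. ]
blk back U [ 26.4 -69.5  63. ]
blk back L [-32.2 -66.1  63. ]
stick UR [72.6 -0.4 56. ]
stick UL [73.2 36.8 56. ]
stick LR [-65.3   5.2  56. ]
stick LL [-63.4  41.6  56. ]
350.3076923076923 205.84615384615384 348 353 203 209
```

View pics/s_z.png

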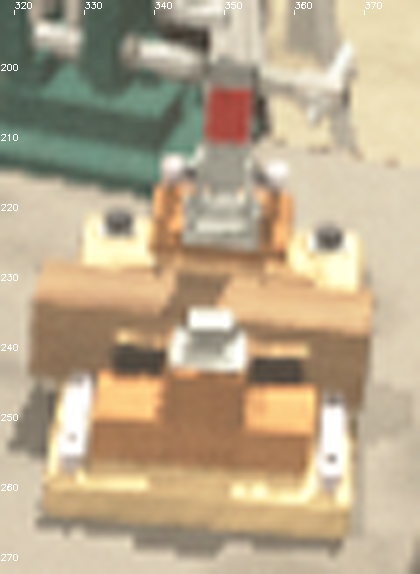

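Yaw 8.0° fits (bolts symmetric to within 1 mm). Four independent cues put the axle at board y of -21.4 to -23. Next: IK checks for the two flips of the tool and for tilted poses.

```bash
cat > rob.py <<'E'
from h import *
from cell import manip, inverse_kinematics, cams, order
yaw=np.radians(8.0); ex=np.array([np.cos(yaw),np.sin(yaw),0]); ey=np.array([-np.sin(yaw),np.cos(yaw),0]); ez=np.array([0,0,1.])
C=np.array([0.47115555,-0.13330148,0])
AX,AY=0.5,-22.3   # axle in board frame, mm
def W(x,y,z): # axle-frame x,y (mm), z above worktop (mm)
    return C+ex*(x+AX)/1000+ey*(y+AY)/1000+ez*z/1000
def A(P): d=np.asarray(P)-C; return np.array([d@ex*1000-AX,d@ey*1000-AY,P[2]*1000])
def rot(tilt=0,sgn=1,lean=0):
    """tool x down, tool y = sgn*ex; tilt>0 (deg): fingers point towards -ey (wrist moved to +ey); lean>0: wrist towards robot"""
    x=-ez; y=sgn*ex; z=np.cross(x,y)
    R=np.c_[x,y,z]
    R=Ro.from_rotvec(ex*np.radians(-tilt)).as_matrix()@R
    R=Ro.from_rotvec(ey*np.radians(-lean)).as_matrix()@R
    return Ro.from_matrix(R).as_rotvec()
def rot90(tilt=0,sgn=1):
    """tool y = sgn*ey"""
    x=-ez; y=sgn*ey; z=np.cross(x,y)
    R=Ro.from_rotvec(ex*np.radians(-tilt)).as_matrix()@np.c_[x,y,z]
    return Ro.from_matrix(R).as_rotvec()
def F():
    f=manip.state()["contact_force"]; return np.array([f@ex,f@ey,f[2]])
E
python3 - <<'E'
from rob import *
print(Ro.from_rotvec(manip.state()["tcp_rot"]).as_matrix().round(2))
print((-ez)@Ro.from_rotvec(rot(30)).as_matrix()[:,0], Ro.from_rotvec(rot(30)).as_matrix()[:,0], Ro.from_rotvec(rot(0,1,20)).as_matrix()[:,0])
for n,p in [("jawback",W(0,140,45)),("bar",W(0,-75,45)),("top",W(0,0,175)),("keeper",W(0,85,65)),("lever",W(0,10,127)),("leverdn",W(0,-52,78))]:
    for sg in (1,-1):
        for k,r in (("0",rot(0,sg)),("t30",rot(30,sg)),("t-30",rot(-30,sg)),("l15",rot(0,sg,15)),("90",rot90(0,sg))):
            q=inverse_kinematics(p,r); print(n,sg,k,None if q is None else np.round(q,2))
E
```

```text
[[-0.    0.28  0.96]
 [-0.    0.96 -0.28]
 [-1.   -0.   -0.  ]]
0.8660254037844386 [ 0.06958655 -0.49513403 -0.8660254 ] [ 0.33869163  0.0476     -0.93969262]
jawback 1 0 [-0.09  0.06  2.23 -0.    0.84 -0.23]
jawback 1 t30 [ 0.28  0.15  2.25 -0.66  0.94  0.6 ]
jawback 1 t-30 [-0.42  0.24  2.14  0.49  1.11 -0.86]
jawback 1 l15 [-0.15 -0.09  2.41  0.14  0.57 -0.39]
jawback 1 90 [-0.09  0.06  2.23 -0.    0.84 -1.8 ]
jawback -1 0 None
jawback -1 t30 [ 0.28  0.15  2.25 -0.66  0.94 -2.55]
jawback -1 t-30 [-0.42  0.24  2.14  0.49  1.11  2.29]
jawback -1 l15 None
jawback -1 90 [-0.09  0.06  2.23 -0.    0.84  1.34]
bar 1 0 [-0.49  0.21  2.07 -0.    0.87 -0.63]
bar 1 t30 [-0.19  0.16  2.24 -0.79  0.73  0.27]
bar 1 t-30 [-0.7   0.45  1.84  0.36  1.28 -1.02]
bar 1 l15 [-0.6   0.1   2.22  0.29  0.65 -0.96]
bar 1 90 [-0.49  0.21  2.07  0.    0.87 -2.2 ]
bar -1 0 [-0.49  0.21  2.07  0.    0.87  2.51]
bar -1 t30 None
bar -1 t-30 [-0.7   0.45  1.84  0.36  1.28  2.12]
bar -1 l15 [-0.6   0.1   2.22  0.29  0.65  2.18]
bar -1 90 [-0.49  0.21  2.07 -0.    0.87  0.94]
top 1 0 [-0.37 -0.02  2.04 -0.    1.12
[... 1011 characters left out ...]
  2.1   0.    1.02 -2.06]
lever -1 0 None
lever -1 t30 None
lever -1 t-30 [-0.61  0.25  1.94  0.39  1.35  2.24]
lever -1 l15 [-0.45 -0.12  2.26  0.2   0.8   2.43]
lever -1 90 [-0.35  0.02  2.1   0.    1.02  1.08]
leverdn 1 0 [-0.45  0.14  2.07 -0.    0.93 -0.59]
leverdn 1 t30 [-0.14  0.09  2.23 -0.73  0.81  0.24]
leverdn 1 t-30 [-0.68  0.38  1.87  0.36  1.31 -0.99]
leverdn 1 l15 [-0.56  0.02  2.23  0.26  0.71 -0.88]
leverdn 1 90 [-0.45  0.14  2.07  0.    0.93 -2.16]
leverdn -1 0 [-0.45  0.14  2.07  0.    0.93  2.55]
leverdn -1 t30 None
leverdn -1 t-30 [-0.68  0.38  1.87  0.36  1.31  2.16]
leverdn -1 l15 [-0.56  0.02  2.23  0.26  0.71  2.26]
leverdn -1 90 [-0.45  0.14  2.07 -0.    0.93  0.98]
```

Run:
```python
from h import *
s=load("side0");t=load("top0"); zoom(s,390,270,500,400,5,"grip_s"); zoom(t,0,370,140,470,5,"grip_t")
for uv in [(420,385),(405,365),(420,350),(450,345),(470,320)]: print(uv,dep(s,*uv).round(3))
for uv in [(110,425),(95,410),(65,405),(40,430)]: print(uv,dep(t,*uv).round(3))
P=cloud(s)
for u,v in [(200,215),(260,200),(300,150),(230,225),(150,230),(330,130)]: print(u,v,P[v,u].round(3))
```

```text
(420, 385) [0.208 0.706 0.255]
(405, 365) [0.234 0.725 0.305]
(420, 350) [0.216 0.734 0.345]
(450, 345) [0.172 0.673 0.316]
(470, 320) [0.145 0.606 0.322]
(110, 425) [0.163 0.562 0.325]
(95, 410) [0.191 0.593 0.324]
(65, 405) [0.207 0.64  0.346]
(40, 430) [0.196 0.614 0.458]
200 215 [0.639 0.531 0.398]
260 200 [0.577 0.372 0.365]
300 150 [0.565 0.1   0.375]
230 225 [0.589 0.51  0.375]
150 230 [0.724 0.563 0.37 ]
330 130 [ 0.882 -1.787 -0.236]
```

View pics/grip_s.png

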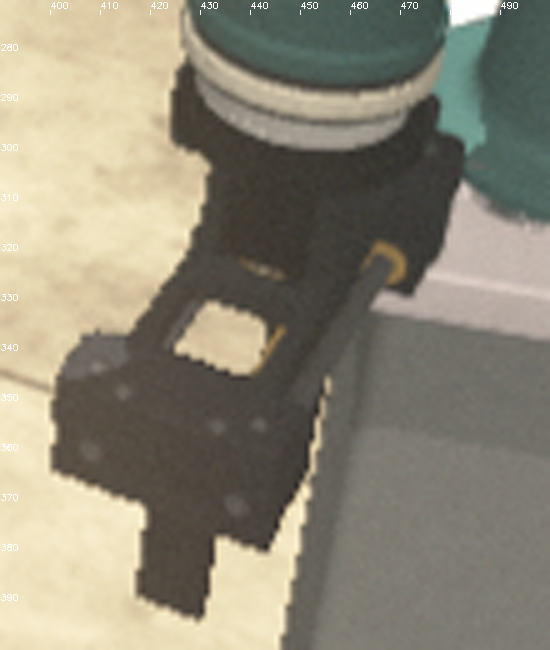

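View pics/grip_t.png

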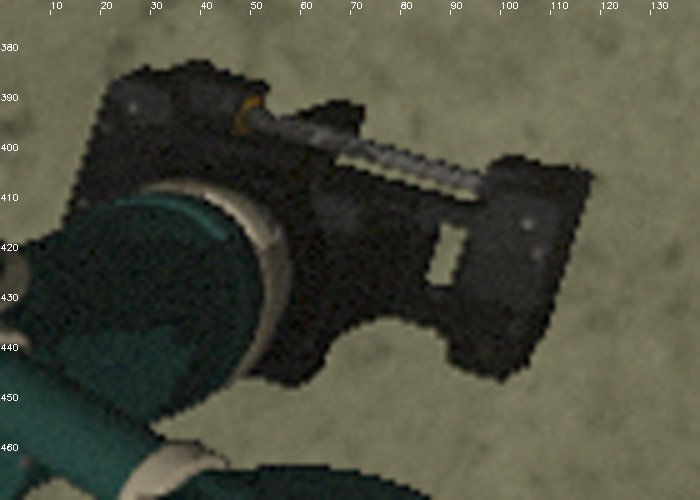

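Gripper seen in the zooms: it is broad along tool y (±93 mm) from 64 mm above the TCP. I'll retract inside the shelf line, swing round, and come in low behind the jaw.

Run:
```python
from rob import *
c=lambda: round(float(manip.state()["clock"]),2)
manip.set_gripper(0.0,20); print("grip",c())
manip.move_linear([0.13,0.41,0.20],rate=0.3); print(c())
manip.move_pose([0.42,0.02,0.16],rot(0,1)); print(c())
p=W(0,146,100); print(p)
manip.move_linear(p,rate=0.2); print(c())
print(A(manip.state()["tool_pos"]),F(),manip.state()["gripper_width"])
for n in("side","top"):
    k=cams.capture(n); cv2.imwrite(f"pics/{n}1.png",k["image"]); np.savez(f"/tmp/{n}1.npz",**k)
```

```text
grip 1.4
2.38
4.15
[ 0.45443497 -0.01073573  0.1       ]
4.67
[ -0.35937589 146.66898431  99.83462975] [-0.15901068 -0.2326247  -0.14092647] 0.00023800170629927745
```

View pics/side1.png

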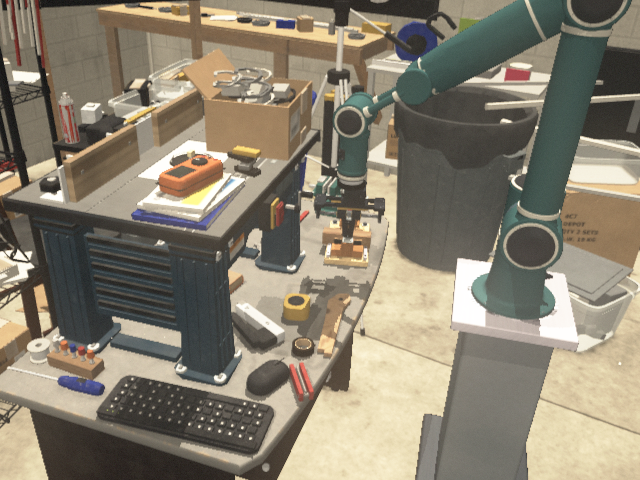

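View pics/top1.png

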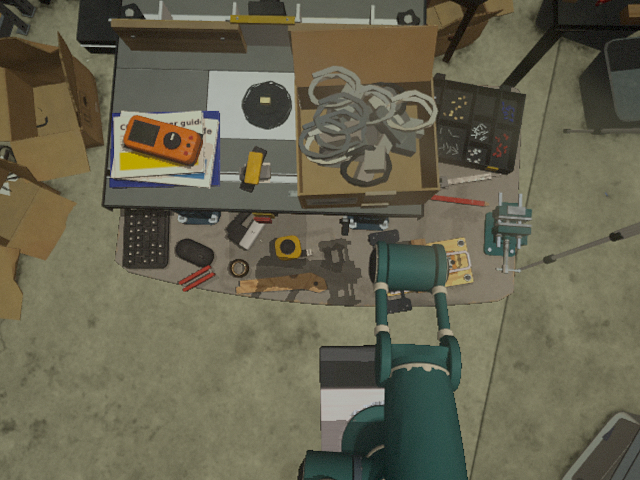

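The arm is clear of the shelf: the wrist is at about (350,130) in the side view, well off the shelf edge. Now I'll descend and push the jaw with force feedback.

Run:
```python
from rob import *
c=lambda: round(float(manip.state()["clock"]),2)
manip.move_linear(W(0,146,46),rate=0.1); manip.dwell(0.1)
F0=F(); print(c(),F0.round(2))
y=138; manip.move_linear(W(0,y,46),rate=0.06); print(c(),(F()-F0).round(2))
log=[]
while y>75:
    step=2 if abs((F()-F0)[1])<5 else 0.5
    y-=step
    manip.move_linear(W(0,y,46),rate=0.04)
    f=F()-F0; a=A(manip.state()["tool_pos"]); log.append((c(),round(y,1),a[1].round(1),f.round(1).tolist()))
    if abs(f[1])>14: break
for l in log[::4]+log[-6:]: print(l)
```

```text
5.57 [ 0.35  0.3  -0.18]
5.85 [-1.02 -0.32  0.38]
(6.1, 136, np.float64(135.9), [-0.6, -0.6, -0.6])
(7.1, 128, np.float64(127.9), [-0.4, 2.1, -0.4])
(8.1, 120, np.float64(119.9), [-0.9, 1.3, -1.7])
(9.1, 112, np.float64(111.8), [-1.1, 1.7, -0.3])
(10.1, 107.0, np.float64(109.5), [1.1, 15.3, 2.4])
(8.85, 114, np.float64(113.8), [-0.5, 0.8, -1.5])
(9.1, 112, np.float64(111.8), [-1.1, 1.7, -0.3])
(9.35, 110, np.float64(110.1), [-0.1, 3.1, -0.7])
(9.6, 108, np.float64(109.6), [1.2, 11.9, 1.2])
(9.85, 107.5, np.float64(109.6), [1.6, 13.9, 1.9])
(10.1, 107.0, np.float64(109.5), [1.1, 15.3, 2.4])
```

The jaw moved up about 23 mm under 2 N of friction, then stopped hard at 15 N. I'll hold, back off, and look.

Run:
```python
from rob import *
c=lambda: round(float(manip.state()["clock"]),2)
manip.dwell(0.3); f=F(); print(c(),f.round(2),A(manip.state()["tool_pos"]).round(1))
manip.move_linear(W(0,135,46),rate=0.08)
manip.move_linear(W(0,150,120),rate=0.2)
# go aside towards robot and -y for loop grasp, clear view of keeper
manip.set_gripper(0.075)
manip.move_pose(W(0,-130,160),rot(0,1)); print(c())
for n in("side","top"):
    k=cams.capture(n); cv2.imwrite(f"pics/{n}2.png",k["image"]); np.savez(f"/tmp/{n}2.npz",**k)
t=load("top2"); s=load("side2"); zoom(t,370,225,480,305,7,"top2z"); zoom(s,310,185,390,275,6,"side2z")
```

```text
10.4 [ 2.1  15.89  2.07] [  0.  109.5  46. ]
13.68
```

View pics/top2z.png

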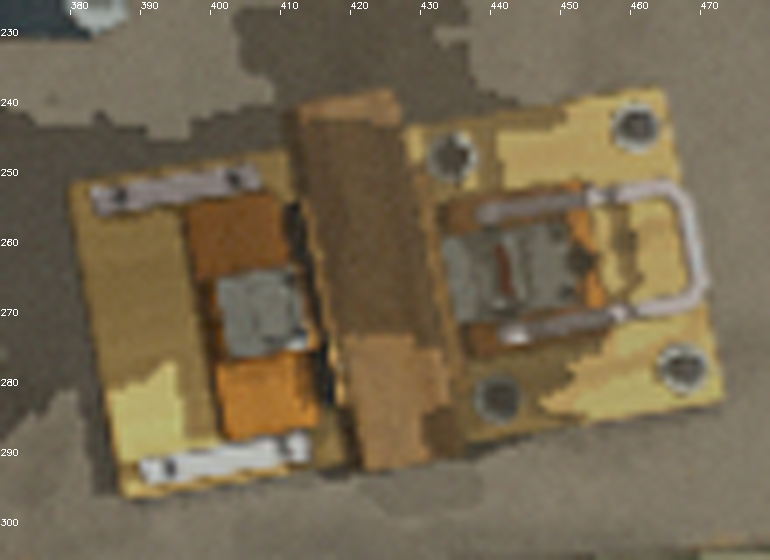

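View pics/side2z.png

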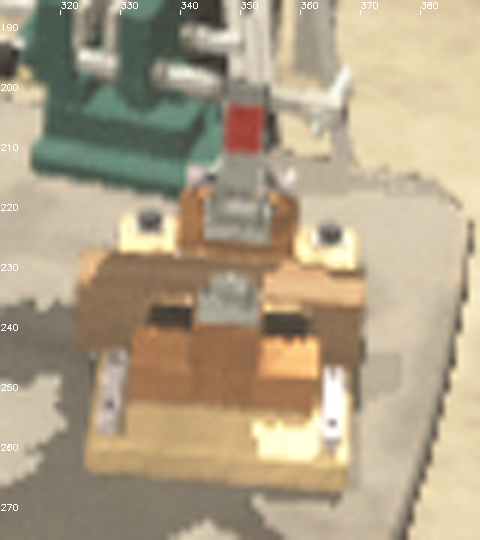

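Run:
```python
from h import *
t=load("top2"); t["image"]=np.clip(t["image"].astype(float)*1.6,0,255).astype(np.uint8)
zoom(t,395,233,440,298,9,"t2_stick"); zoom(t,390,255,425,285,18,"t2_keep")
```

```text
(no output)
```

View pics/t2_stick.png

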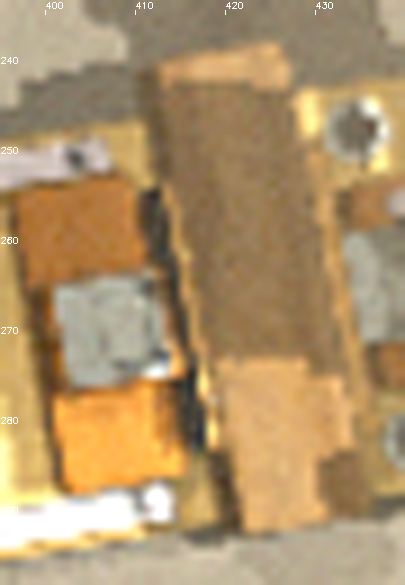

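View pics/t2_keep.png

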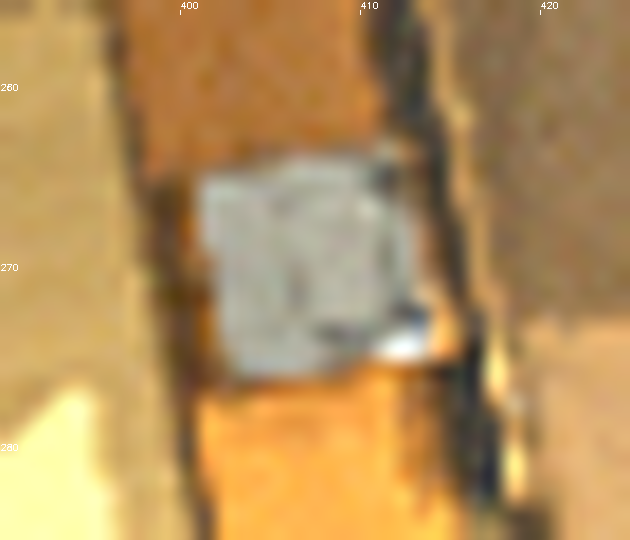

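Run:
```python
from rob import *
t=load("top2"); s=load("side2")
for n,u,v,z in [("plate L",402.2,270.3,.066),("plate R",413.3,269,.066),("lip L?",406,270.3,.0785),("lip R?",411,269.5,.0785),("jaw back",397.5,270,.063),("jaw back lower U",396.5,255,.041),("jaw back low L",401,285,.041),("stick L",416.5,267,.056),("stick R",430.5,265,.056),("pinU",440,255.5,.091),("pinL",443.2,272.8,.091)]:
    print(n,A(onz(t,u,v,z)).round(1))
zoom(s,335,220,365,262,14,"s2_keep")
t1=load("top0")
for n,u,v,z in [("plate L",393.6,272,.066),("plate R",405,270,.066),("lip L?",395.5,271.5,.0785),("jawback",391,272,.063)]: print(n,A(onz(t1,u,v,z)).round(1))
```

```text
plate L [ 0.3 95.7 66. ]
plate R [-0.9 66.8 66. ]
lip L? [-1.3 88.1 78.5]
lip R? [-1.3 75.2 78.5]
jaw back [  3.  107.1  63. ]
jaw back lower U [42.8 99.4 41. ]
jaw back low L [-37.1 101.4  41. ]
stick L [ 3.  55.7 56. ]
stick R [ 2.4 18.8 56. ]
pinU [22.1 -1.3 91. ]
pinL [-22.2  -1.2  91. ]
plate L [ -0.5 118.4  66. ]
plate R [-0.  88.4 66. ]
lip L? [-1.000e-01  1.152e+02  7.850e+01]
jawback [  0.5 124.6  63. ]
```

View pics/s2_keep.png

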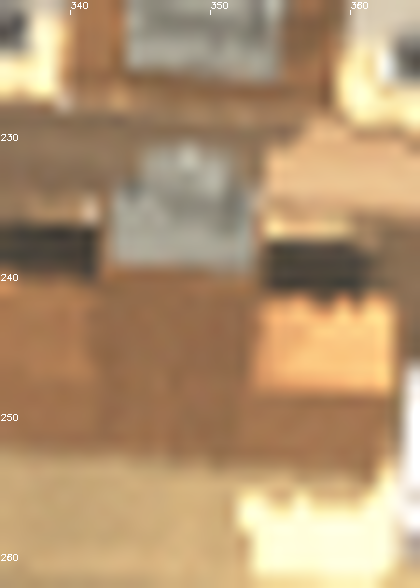

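Seat estimate: keeper plate centre is at y≈81, and the lip edge at ≈87±1 puts the seat at ≈82-84. The stick is square against the pad: its edges and the pad line run parallel at (412,243)-(421,292) in the top view. The loop's natural reach with the lever at 0 is y≈93.6, right in the window. Now grasping the loop.

Run:
```python
from rob import *
c=lambda: round(float(manip.state()["clock"]),2)
manip.move_linear(W(0,-69,100),rate=0.25)
manip.move_linear(W(0,-69,40),rate=0.12); manip.dwell(0.05)
F0=F(); print(c(),F0.round(2),A(manip.state()["tool_pos"]).round(1))
manip.set_gripper(0.040,5); print(c(),manip.state()["gripper_width"],(F()-F0).round(2))
for n in("side","top"):
    k=cams.capture(n); np.savez(f"/tmp/{n}3.npz",**k)
t=load("top3"); s=load("side3"); zoom(t,370,225,490,305,6,"top3z"); zoom(s,300,160,400,275,5,"side3z")
```

```text
14.97 [1.18 0.16 0.46] [  0.9 -70.   41.1]
15.46 0.05078775849859077 [-1.2  -0.32  0.51]
```

View pics/side3z.png

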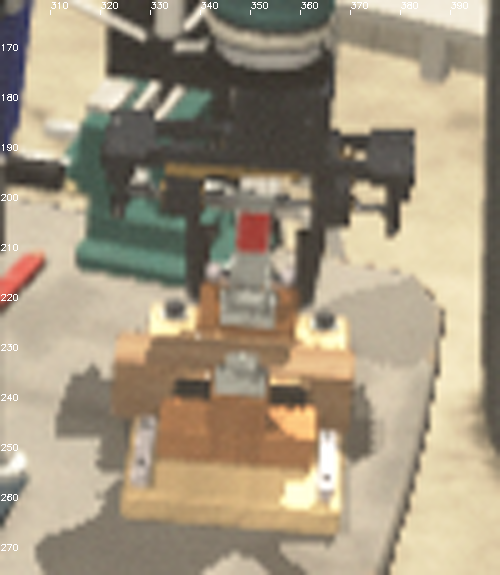

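Gripped at 50.8 mm, which matches the 51 mm loop width, with little side force. Swinging it over on an arc about the pin now.

Run:
```python
from rob import *
c=lambda: round(float(manip.state()["clock"]),2)
F0=F(); r=78.5; d=15.5; py,pz=1.0,91.0
for ang in np.linspace(206.9,2,17)[1:]:
    a=np.radians(ang)
    manip.move_linear(W(0,py+r*np.cos(a),pz+r*np.sin(a)-d),rate=0.12)
    f=F()-F0; print(round(ang),c(),f.round(1),A(manip.state()["tool_pos"]).round(1),round(float(manip.state()["gripper_width"])*1000,1))
    if np.abs(f).max()>10: print("STOP"); break
for n in("side","top"):
    k=cams.capture(n); np.savez(f"/tmp/{n}4.npz",**k)
t=load("top4"); s=load("side4"); zoom(t,370,225,490,305,6,"top4z"); zoom(s,300,160,400,275,5,"side4z")
```

```text
194 15.85 [ 0.7 -1.1 -2.4] [  0.2 -75.3  56.6] 50.7
181 16.15 [ 2.1 -1.3 -2.5] [  0.2 -77.6  73.6] 50.6
168 16.45 [ 2.  -1.2 -2.4] [  0.1 -75.9  90.8] 50.8
156 16.75 [ 1.6 -1.1 -1.8] [ 1.000e-01 -7.050e+01  1.075e+02] 51.0
143 17.05 [ 1.4 -1.6 -1.4] [  0.  -61.6 122.6] 51.0
130 17.35 [ 1.9 -0.8 -0.8] [ -0.  -49.5 135.4] 50.9
117 17.65 [ 0.6 -1.1 -1.3] [-1.000e-01 -3.490e+01  1.452e+02] 50.9
104 17.95 [ 0.5 -1.7 -0.5] [ -0.2 -18.3 151.5] 50.9
92 18.25 [ 0.4 -0.7  0.4] [ -0.3  -1.  153.9] 50.4
79 18.55 [-0.2 -0.2  0.1] [ -0.3  16.6 152.2] 50.7
66 18.85 [-0.   0.3 -1.1] [ -0.4  33.2 146.7] 50.5
53 19.15 [-0.8 -0.5 -1.6] [ -0.5  48.1 137.9] 50.5
40 19.45 [-2.2 -0.4 -1.9] [ -0.4  60.8 126.1] 50.6
28 19.75 [-3.5  1.3 -1.4] [ -0.4  70.5 111.8] 50.6
15 20.05 [-3.7  0.1 -2.1] [-0.3 76.8 95.7] 51.0
2 20.35 [-5.   0.3 -1.6] [-0.3 79.4 78.5] 50.3
```

View pics/side4z.png

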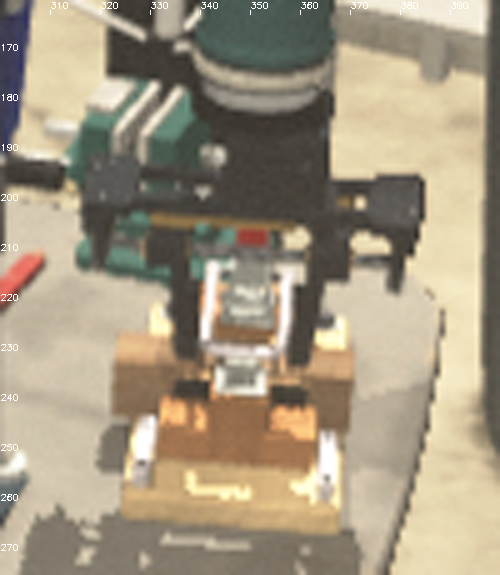

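The loop is over: bar at about (350,231) in the side view, just above and beyond the keeper. I'll lower it onto the plate by feel.

Run:
```python
from rob import *
c=lambda: round(float(manip.state()["clock"]),2)
F0=F(); r=78.5; d=15.5; py,pz=1.0,91.0
for ang in [-1,-4,-7,-9,-11,-12,-13,-14,-15,-16,-17]:
    a=np.radians(ang)
    manip.move_linear(W(0,py+r*np.cos(a),pz+r*np.sin(a)-d),rate=0.04)
    f=F()-F0; p=A(manip.state()["tool_pos"]); print(round(ang),c(),f.round(1),p.round(1), "bar z est",round(pz+(p[2]+d-pz)*95/r,1))
    if f[2]>3 or np.abs(f).max()>8: print("STOP"); break
for n in("side","top"):
    k=cams.capture(n); np.savez(f"/tmp/{n}5.npz",**k)
t=load("top5"); s=load("side5"); zoom(t,370,225,490,305,6,"top5z"); zoom(s,320,190,375,265,8,"side5z")
```

```text
-1 20.7 [-0.5  0.6  0.4] [-0.2 79.4 74.7] bar z est 90.0
-4 20.95 [0.3 0.  0.8] [-0.2 79.1 70.5] bar z est 85.0
-7 21.2 [-1.1 -0.9  0.9] [-0.1 78.6 66.4] bar z est 80.0
-9 21.45 [-0.9 -0.7 -0.2] [-0.1 78.2 63.8] bar z est 76.8
-11 21.7 [-0.8 -1.2  1.5] [-0.1 77.7 61.1] bar z est 73.6
-12 21.95 [-2.   0.3  4.1] [-0.1 77.6 60.2] bar z est 72.5
STOP
```

View pics/side5z.png

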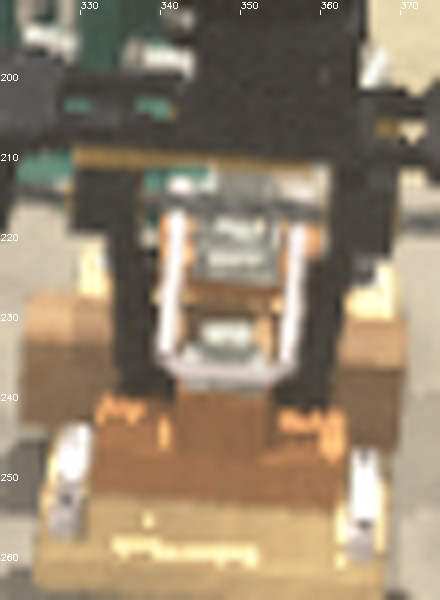

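View pics/top5z.png

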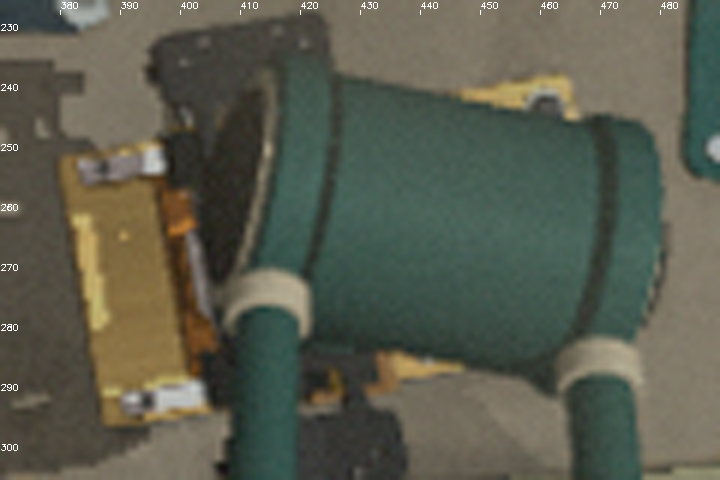

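Run:
```python
from rob import *
s=load("side5"); t=load("top5")
for v in (236.5,237,237.5): print("side bar",v,[A(onz(s,348.5,v,z)).round(1).tolist() for z in (.0695,.0725,.082)])
for y in (90,93,96): print(y,np.round(proj(s,W(0,y,69.5)),1),np.round(proj(t,W(0,y,69.5)),1))
print("lip end/top", [ (y,np.round(proj(s,W(0,y,78.5)),1)) for y in (82,86,88)])
print("plate end", np.round(proj(s,W(0,95.7,66)),1))
print("top bar",A(onz(t,402.3,271.5,.0695)).round(1))
zoom(t,390,250,415,295,14,"top5k")
```

```text
side bar 236.5 [[-3.2, 96.4, 69.5], [-3.3, 101.8, 72.5], [-3.6, 119.0, 82.0]]
side bar 237 [[-3.4, 99.3, 69.5], [-3.5, 104.7, 72.5], [-3.8, 121.9, 82.0]]
side bar 237.5 [[-3.5, 102.2, 69.5], [-3.6, 107.6, 72.5], [-4.0, 124.8, 82.0]]
90 [347.5 235.3] [404.6 270. ]
93 [347.4 235.8] [403.5 270.2]
96 [347.4 236.3] [402.3 270.4]
lip end/top [(82, array([347.8, 231.2])), (86, array([347.8, 231.9])), (88, array([347.7, 232.2]))]
plate end [347.3 237.4]
top bar [-2.8 96.5 69.5]
```

View pics/top5k.png

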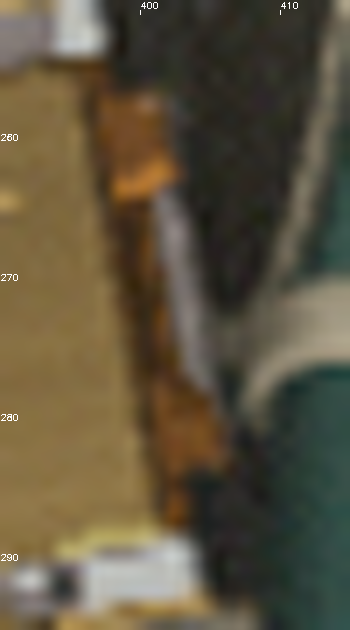

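Side view: the bar at (348.5,237) fits a low position on the plate. On top of the lip it would have to be at y≈119, which is impossible. The top view puts it at y≈95, which is 11-13 mm beyond the seat. Releasing, then checking.

Run:
```python
from rob import *
c=lambda: round(float(manip.state()["clock"]),2)
manip.set_gripper(0.066)
p=A(manip.state()["tool_pos"])
manip.move_linear(W(0,p[1],165),rate=0.2)
manip.set_gripper(0.0,20)
manip.move_linear(W(0,140,175),rate=0.25)
print(c(),A(manip.state()["tool_pos"]).round(1))
for n in("side","top"):
    k=cams.capture(n); np.savez(f"/tmp/{n}6.npz",**k)
t=load("top6"); s=load("side6"); zoom(t,370,225,490,305,6,"top6z"); zoom(s,310,150,390,275,6,"side6z")
```

```text
24.57 [  0.2 140.6 175.2]
```

View pics/side6z.png

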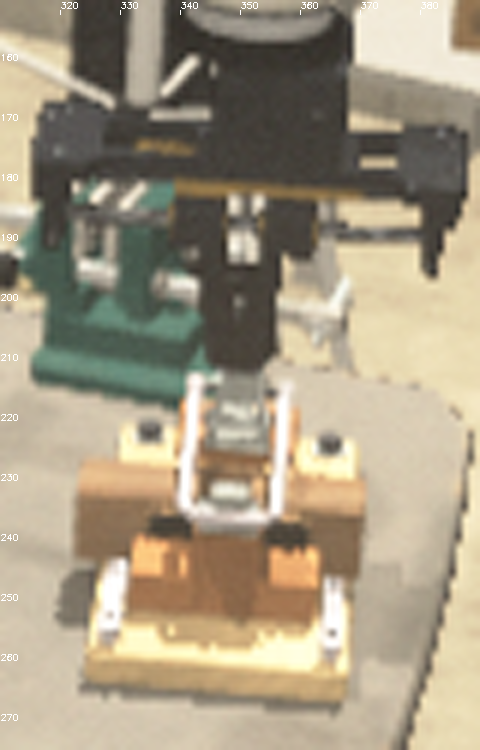

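View pics/top6z.png

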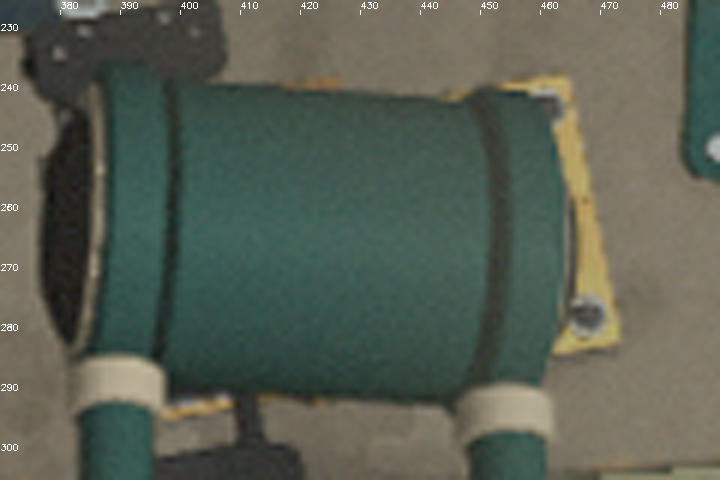

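The bar stays on the plate behind the lip, at (348,236.5) in the side view. Now pressing the lever with the closed fingers tilted 20°, following its arc and checking force at each step.

```bash
cat > lev.py <<'E'
from rob import *
from scipy.optimize import brentq
tau=np.radians(20); h=2.0
def tcp(th,rc):
    p=th-0.07; u=np.array([-np.sin(p),np.cos(p)]); n=np.array([np.cos(p),np.sin(p)])
    q=np.array([0,75.])+rc*u+(h+9*abs(np.cos(p+tau)))*n
    return W(0,q[0],q[1])
def thest(a):
    def g(th):
        p=th-0.07; return a[1]*np.cos(p)+(a[2]-75)*np.sin(p)-h-9*abs(np.cos(p+tau))
    ths=np.linspace(2.3,-0.6,60)
    for i in range(59):
        if g(ths[i])*g(ths[i+1])<=0: return brentq(g,ths[i+1],ths[i])
    return np.nan
def rc(th): return np.interp(th,[0,1.25,1.6],[49,49,56])
def clk(): return round(float(manip.state()["clock"]),2)
E
python3 - <<'E'
from lev import *
for th in (-.4,0,.8,1.3,1.6,1.8): print(th,A(tcp(th,rc(th))).round(1),round(thest(A(tcp(th,rc(th)))),2), inverse_kinematics(tcp(th,rc(th)),rot(20)) is not None)
manip.move_pose(W(0,55,150),rot(20)); 
manip.move_linear(tcp(-0.45,49),rate=0.15); manip.dwell(0.1)
F0=F(); np.save("/tmp/F0.npy",F0); print(clk(),F0.round(2))
for th in np.arange(-0.3,1.11,0.1):
    manip.move_linear(tcp(th,rc(th)),rate=0.05)
    f=F()-F0; p=th-.07; fn=f[1]*np.cos(p)+f[2]*np.sin(p)
    print(round(th,2),clk(),f.round(1),"fn",round(fn,1),"th",round(thest(A(manip.state()["tool_pos"])),3))
    if np.linalg.norm(f)>15: print("STOP");break
for n in("side","top"):
    k=cams.capture(n); np.savez(f"/tmp/{n}7.npz",**k)
t=load("top7"); s=load("side7"); zoom(s,310,150,390,275,6,"side7z")
E
```

```text
-0.4 [ -0.   31.9 113.7] -0.4 True
0 [ -0.   14.1 123.1] -0.0 True
0.8 [  0.  -28.  115.7] 0.8 True
1.3 [ -0.  -46.4  93.7] 1.3 True
1.6 [ -0.  -55.8  82. ] 1.6 True
1.8 [ -0.  -56.3  72.4] 1.8 True
25.69 [0.57 0.26 0.12]
-0.3 25.99 [-0.9 -0.3 -0.4] fn -0.2 th -0.289
-0.2 26.24 [-0.6  0.8  0.3] fn 0.7 th -0.195
-0.1 26.49 [-0.5 -0.8  0. ] fn -0.8 th -0.096
0.0 26.75 [-1.1  0.5  0.4] fn 0.4 th 0.006
0.1 27.01 [-0.3 -0.7  0.4] fn -0.7 th 0.106
0.2 27.27 [-0.6  0.2  0. ] fn 0.2 th 0.207
0.3 27.52 [-0.9 -0.1 -0.2] fn -0.2 th 0.306
0.4 27.78 [-0.3 -0.6  0.8] fn -0.3 th 0.406
0.5 28.04 [-0.5  0.4  0.8] fn 0.8 th 0.506
0.6 28.3 [-0.8 -0.6 -0.5] fn -0.7 th 0.606
0.7 28.57 [0.2 0.5 0.1] fn 0.4 th 0.705
0.8 28.83 [-1.8  1.9  0.1] fn 1.5 th 0.803
0.9 29.1 [1.1 1.3 0.7] fn 1.4 th 0.904
1.0 29.37 [-0.9  2.9  1. ] fn 2.6 th 1.001
1.1 29.63 [0.4 2.8 1.4] fn 2.7 th 1.099
```

View pics/side7z.png

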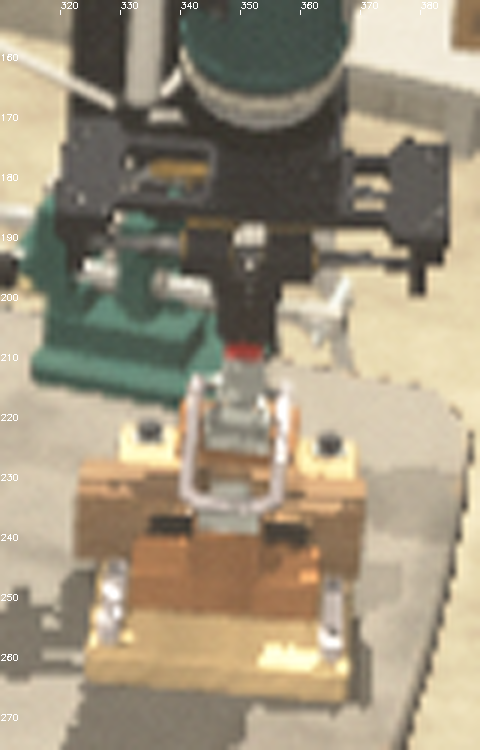

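Run:
```python
from rob import *
s=load("side7"); zoom(s,332,208,366,246,16,"s7k")
for y,z in ((80,69.5),(82,69.5),(80,82),(83,82),(88,73)): print(y,z,np.round(proj(s,W(0,y,z)),1))
```

```text
80 69.5 [347.7 233.7]
82 69.5 [347.6 234. ]
80 82 [348.  229.8]
83 82 [347.9 230.3]
88 73 [347.6 233.9]
```

View pics/s7k.png

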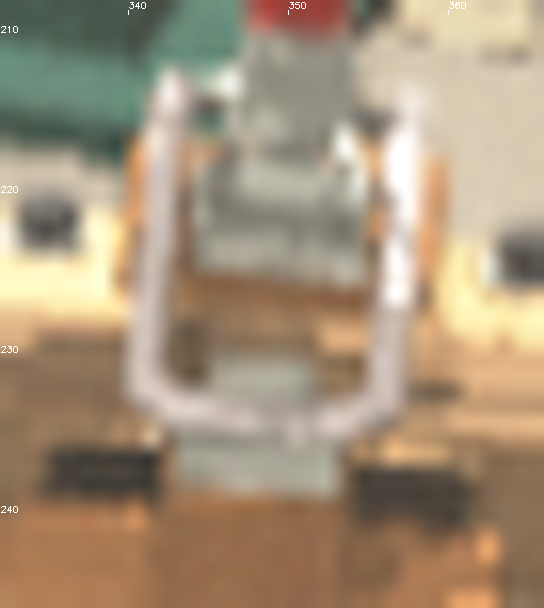

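The bar centre is at (348.5,234.3), just below the lip's top face at (348,231.5). It projects where a hooked bar should (347.6,234); on top of the lip it would be at row 230. Load is building smoothly, so I'll press on.

Run:
```python
from lev import *
F0=np.load("/tmp/F0.npy")
th=1.1
while th<2.3:
    e=thest(A(manip.state()["tool_pos"]))
    th+=0.05 if th<1.5 else 0.02
    manip.move_linear(tcp(th,rc(th)),rate=0.04)
    f=F()-F0; a=A(manip.state()["tool_pos"]); e=thest(a); p=min(th,e)-.07; fn=f[1]*np.cos(p)+f[2]*np.sin(p)
    print(round(th,2),clk(),f.round(1),"fn",round(fn,1),"th",round(e,3),a.round(1))
    if e>1.5 and fn>15 or np.linalg.norm(f)>20: print("STOP");break
manip.dwell(0.2);f=F()-F0;print(f.round(1),round(thest(A(manip.state()["tool_pos"])),3),clk())
for n in("side","top"):
    k=cams.capture(n); np.savez(f"/tmp/{n}8.npz",**k)
s=load("side8"); zoom(s,310,160,390,275,6,"side8z")
```

```text
1.15 29.98 [0.5 1.4 1.1] fn 1.6 th 1.15 [ 1.00e-01 -4.18e+01  1.01e+02]
1.2 30.23 [0.7 1.6 0.3] fn 0.9 th 1.202 [  0.1 -43.4  98.4]
1.25 30.48 [0.7 0.5 1.2] fn 1.3 th 1.253 [ -0.  -44.7  95.8]
1.3 30.73 [-0.3  0.7  1.3] fn 1.5 th 1.306 [ -0.1 -46.6  93.5]
1.35 30.98 [ 0.3  1.  -0.6] fn -0.3 th 1.356 [ -0.3 -48.2  91.8]
1.4 31.23 [-0.5 -0.   0. ] fn 0.0 th 1.406 [ -0.3 -50.   90.1]
1.45 31.48 [-0.6  0.5  1.3] fn 1.3 th 1.455 [ -0.2 -51.6  88.2]
1.5 31.73 [-1.1 -0.1  0. ] fn -0.0 th 1.507 [ -0.3 -53.   86.1]
1.52 31.98 [-0.2 -0.3  0.1] fn 0.0 th 1.523 [ -0.1 -53.5  85.4]
1.54 32.23 [-0.7 -1.   0.4] fn 0.3 th 1.541 [ -0.  -54.1  84.6]
1.56 32.48 [-0.  -0.6 -0.2] fn -0.3 th 1.562 [ -0.1 -54.7  83.8]
1.58 32.73 [-0.3  0.6  0. ] fn 0.1 th 1.582 [ -0.1 -55.2  82.8]
1.6 32.98 [-0.6 -0.4 -0.2] fn -0.2 th 1.602 [ -0.1 -55.8  81.9]
1.62 33.23 [-1.2 -0.5  0. ] fn 0.0 th 1.622 [ -0.1 -55.9  81. ]
1.64 33.48 [-0.4  0.4  1. ] fn 1.0 th 1.642 [ -0.1 -56.   80. ]
1.66 33.73 [ 0.2 -0.2 -0.9] fn -0.9 th 1.662 [ -0.1 -56.1  79.1]
1.68 33.98 [-2.1 -0.9  0.3] fn 0.4 th 1.682 [ -0.1 -56.1  78.1]
1.7 34.23 [-0.9  0.3  0.7] fn 0.7 th 1.702 [ -0.1 -56.2  77.2]
1.72 34.48 [-1.4  0.4  0.1] fn 0.1 th 1.717 [  0.2 -56.3  76.4]
1.74 34.73 [-0.8  0.9  3.3] fn 3.2 th 1.731 [  0.3 -56.4  75.8]
1.76 34.98 [-3.7  2.3  9.2] fn 9.0 th 1.739 [  0.3 -56.5  75.4]
1.78 35.23 [-4.   5.  14.5] fn 13.9 th 1.744 [  0.4 -56.6  75.1]
1.8 35.48 [-6.   7.6 19.7] fn 18.7 th 1.749 [  0.5 -56.6  74.9]
STOP
[-6.7  7.1 20. ] 1.749 35.68
```

View pics/side8z.png

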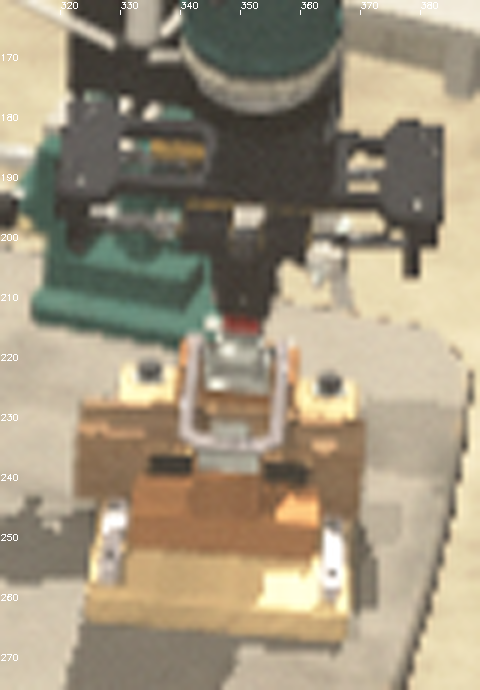

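The lever is home on its stop: firm rise to 20 N at about θ≈1.75, after no load past centre. The load before centre was light (about 3 N), so I'll lift off and check the clamping carefully.

Run:
```python
from lev import *
p=A(manip.state()["tool_pos"])
manip.move_linear(W(0,-56,90),rate=0.08)
manip.move_linear(W(0,-70,170),rate=0.25)
manip.move_pose(W(0,-140,180),rot(0)); print(clk())
for n in("side","top"):
    k=cams.capture(n); np.savez(f"/tmp/{n}9.npz",**k)
t=load("top9"); s=load("side9"); t["image"]=np.clip(t["image"].astype(float)*1.5,0,255).astype(np.uint8)
zoom(t,370,225,480,305,7,"top9z"); zoom(s,318,190,378,272,7,"side9z")
```

```text
37.18
```

View pics/top9z.png

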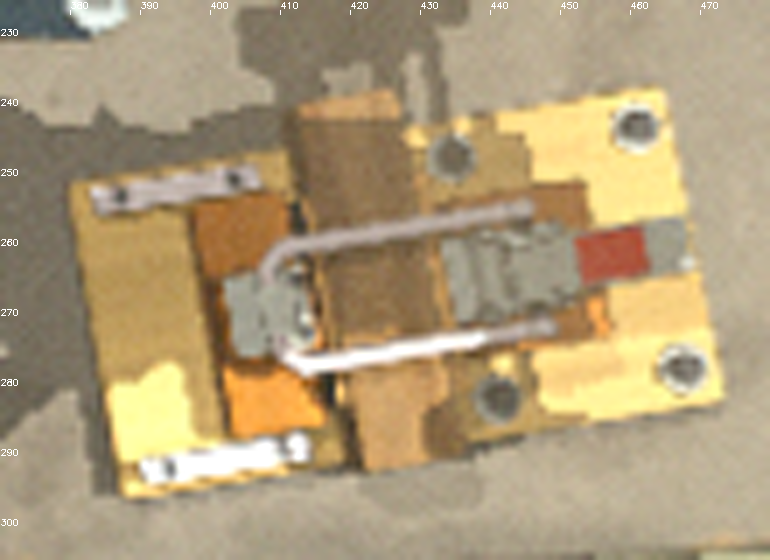

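View pics/side9z.png

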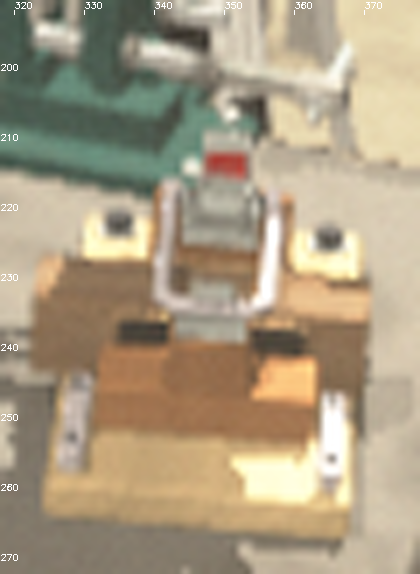

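Top view: the loop's corners at (408,263) and (411,276) run under the keeper's lip, which covers the bar between them. The lever lies flat, with its red inlay at (456,262). Now checking that the jaw was drawn in and the lever is still down.

Run:
```python
from rob import *
a=load("top2");b=load("top9")
g=lambda c:cv2.cvtColor(c["image"],cv2.COLOR_BGR2GRAY).astype(np.float32)
A2,B9=g(a),g(b)
def sub(im,v,u0,u1):  # strongest dark->bright vertical edge, subpixel
    d=np.gradient(cv2.GaussianBlur(im,(1,5),0)[v,u0:u1]); i=np.argmax(d); i=min(max(i,1),len(d)-2)
    return u0+i+0.5*(d[i-1]-d[i+1])/(d[i-1]-2*d[i]+d[i+1])
for v in (267,269,271,273): print("keeper edge",v,round(sub(A2,v,396,405),2),round(sub(B9,v,396,405),2))
for v in (280,282,284,286): print("jaw lower edge",v,round(sub(A2,v,395,405),2),round(sub(B9,v,395,405),2))
for n,r in (("rail",(284,295,388,414)),("jawlow",(277,289,397,414)),("stick",(276,294,418,434))):
    pa=[x[r[0]:r[1],r[2]:r[3]].copy() for x in (A2,B9)]
    print(n,cv2.phaseCorrelate(pa[0],pa[1],cv2.createHanningWindow(pa[0].shape[::-1],cv2.CV_32F)))
P=cloud(b)
for uv in [(450,263),(456,262),(460,262),(465,261)]:
    w=P[uv[1]-1:uv[1]+2,uv[0]-1:uv[0]+2].reshape(-1,3); print(uv,A(np.nanmedian(w,0)).round(1))
```

```text
keeper edge 267 400.27 401.3
keeper edge 269 400.73 402.03
keeper edge 271 401.27 402.28
keeper edge 273 401.36 402.36
jaw lower edge 280 401.06 402.07
jaw lower edge 282 401.57 402.72
jaw lower edge 284 401.93 402.98
jaw lower edge 286 402.25 403.3
rail ((0.5383651611654052, 0.1508713027162898), 1.0080471009383967)
jawlow ((-0.5455112594700786, 0.237755469984668), 0.45339914162953693)
stick ((0.14923985582067267, 0.4736206204735822), 1.0310530389348667)
(450, 263) [ -0.4 -26.8  74.2]
(456, 262) [ -0.4 -43.2  73.2]
(460, 262) [ -2.  -53.8  71.3]
(465, 261) [ -1.4 -65.9  73.4]
```

The jaw was drawn in 1.05 px ≈ 2.7 mm beyond its hand-pushed position, which is inside the expected 1-4 mm. The lever face lies at z≈72-74 mm, past centre on its stop, and the robot is clear. Handing in.

Run:
```python
from lev import *
print(clk(),F().round(1)); print(order.close_job())
```

```text
37.28 [ 0.1 -0.1 -0.7]
the job is handed in; nothing more can be done
None
```

The stick is clamped and the job is handed in at 37 s. The order was as asked:
1. I pushed the jaw up until it stopped at 15–16 N.
2. I swung the loop over, set its bar on the plate beyond the lip, and hooked it.
3. I pressed the lever past centre onto its stop. The push was about 19 N square to the lever and 22 N in total, so above the 15 N aim but under 25 N.

**Last checks, after letting go:**
- **Hook:** the top view shows the bar under the keeper's lip.
- **Lever:** it stayed down past centre, with its face 71–74 mm above the worktop.
- **Jaw:** edge measurements put it about 2.7 mm farther in than where I had pushed it by hand, within the expected 1–4 mm. A coarser image-shift estimate of the jaw gave the opposite sign with a weak match, so I went by the edges.
- **Stick:** it looked square against the pad after the jaw push. I did not measure that again after latching.

**One disagreement:** the force on the handle before dead centre peaked at only about 3 N, below the stated 4–12 N. I took samples only every few degrees, with about 1 N of noise. I did not test the clamping force directly.

I saw no contact with anything else on the worktop, but I did not compare the other objects' positions before and after.

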